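# Thread the pH electrode through its holder and the titration cell's lid

### The arm

A 7-joint arm with a two-finger parallel gripper is mounted at the origin on the work surface. World frame = base frame: x ahead of the robot, y to its left, z up, the work surface at z = 0. Lengths are in m, angles in rad, forces in N, time in s.
With the tool pointing down it reaches from about 0.4 to 0.85 m from the base axis. Payload 10.4 kg.
Tool frame: the origin (TCP) lies on the front face of the gripper's body, between the roots of the fingers; the fingertips stand 73 mm ahead of it and the grasp point (between the pads) lies 54 mm ahead of it; z points along the fingers, y is the line along which they close (so a half turn about z gives the same grasp; the last joint's range is limited). The gripper opens to 85 mm and grips with 20 to 120 N. Pads are 22 mm wide; open, the fingers measure 114 mm over their backs; the gripper's body (76 mm by 85 mm) begins 54 mm behind the grasp point. The pads swing forward as they close: fully open they stand 13 mm farther back than shut.
Start: joints at [-1.17, 0.332, -0.065, 1.46, 0.022, 1.35, -0.088], TCP at [0.257, 0.57, 0.304] pointing down, gripper open.
Joint ranges: [-2.6, 2.6], [-0.5, 2.12], [-1.47, 1.34], [0.16, 2.42], [-1.27, 4.41], [0.06, 2.06], [-2.6, 2.6]. Speed limits (rad/s): [2.22, 2.22, 2.79, 2.79, 3.14, 3.14, 3.14].

### API

Orientations are given as a unit quaternion [x, y, z, w].
In Python, from workcell import manip gives the robot as it stands.
- The arm moves only by the shell command python3 -m jog 'ROWS' [FORCE]. ROWS is JSON, a list of rows, each an object with "grip": the gripper command: -1 is fully open, 1 is shut, values between are in proportion; "slide": the shift along the tool's x, y, z in cm, a list of three; "yaw": the turn about the tool's z in rad. A call has 1 to 8 rows; each row shifts and turns the commanded pose from where the row before left it, along the tool's axes as they then stand; what a row does not reach is not made up. A row lasts 1/10 s, in which the tool goes at most 50 mm and 8.59 degrees, less where a joint would pass 70% of its speed; a pose out of reach is approached as far as the arm can. A call with a gripper value outside its range is refused whole. The fingers move at their own pace and stop on an object; FORCE is the grip in N (left out, the last holds). Time passes only in rows, so rows that do not move let the fingers close. It gives the time, the measured TCP pose, the force, the opening and the grip force at its end, in the units of the state.
- manip.get_obs(): the state, without advancing time (a new reading comes with each control period).
- manip.camera(name): name is "side" or "top"; returns the picture (384x512x3 uint8, blue, green, red); there is no depth.
- manip.calibration(name): a dict with "vfov" (degrees; the focal length in pixels is half the picture's height over the tangent of half this angle, whatever the lens; pixels are square), "cx", "cy" (the principal point, pixels), "camera_from_world" (4x4, takes a point from world to camera coordinates). Camera axes: x right, y down, z forward; pixel columns grow to the right and rows downward; lengths in m; the calibration is good to about 2 mm. A picture is of the moment at which its call begins. calibration takes no time and is no camera call.
- manip.hand_in(): hands the job in; it is judged then, once.
Trained networks look in the newest picture that a camera, given by its name, has taken for a name from the list of things; names that differ only in an ending like _2 or _b are one class to them, and where a whole thing is asked for, a point or a joint stands for the part that bears it (a point fixed in the world has none). Each returns a list of dicts, best first, with "conf" (0 to 1); they miss things now and then, are a little off and sometimes report something else, mostly with a low value. They report only what shows in the picture. A call takes as long as a camera call. They do not tell look-alikes from the thing itself.
- manip.masks_of(thing, camera): "region" (384x512 bool, what is visible of it) and "centre" ([column, row] in pixels, amid what is visible of it).
The state is a dict: "clock": time; "joint_pos": joint angles; "joint_velocities": joint speeds; "tau": joint torques, N m; "position": TCP position; "ee_rot": TCP orientation; "ft_force": force on the tool from outside, world axes, zero at the start; "torque": the same for the moment, N m; "grip_width": opening from 0.0 (shut) to 1.0 (fully open); "grasp_force": force on a finger pad.
Only numpy, scipy, OpenCV 4.12 (cv2) and the standard library are available. Lean on these libraries where they do the work, as an engineer would, in place of code of your own. Each camera call takes 0.05 s, during which the arm holds its last target. There are 200 camera calls.

### The job

Set up the titration cell: take the blue-capped pH electrode out of the orange rack, thread it gently from above through the black holder ring on the stand's arm and on down through the blue port in the cell lid below, and bring its tip to about 20 mm above the cell's floor. Nothing clamps it yet, so finish while still holding it there, upright and clear of the floor, without pressing it hard against the stand, and do not let go. Leave the other two probes in the rack and the beakers and bottles where they stand.

Things in the scene. Friction and masses are not known exactly. Their poses are not given: they have to be found in the camera images.
- ph_electrode_center (a point): middle of the pH electrode: a loose upright rod, 180 mm long, about 80 g, in any of the rack's three sockets. z axis along it, from tip to cap. From the bottom: greenish shaft, 12 mm in diameter, 130 mm long, its end flat, 8 mm wide, with a 4 mm high taper; blue cap to grip, 20 mm in diameter, 38 mm long; brass plug on top, 11 mm in diameter, 12 mm long. This point is 90 mm above the tip
- electrode_tip (a point): lower end of the pH electrode, on its axis; axes as the electrode's
- electrode_cap (a point): middle of the pH electrode's blue cap, on its axis, 149 mm above the tip (the cap's lower edge is 130 mm and its top 168 mm above the tip); axes as the electrode's
- rack: orange rack, fixed, 70 mm (its x) by 190 mm (its y), 60 mm high; origin at the centre of its underside. Three sockets in a row along its y axis at y = -60, 0 and +60 mm, 14 mm wide, 54 mm deep (floor 6 mm above the bench), each holding a probe upright; the probes' tops are 186 mm above the bench. Lifted straight up, a probe is free when its tip is above 60 mm
- stand: fixed titration stand: flat white base 18 mm high (x -45 to 145, y -65 to 65 mm), glass cell 80 mm in diameter (axis at x = 18 mm) with a grey lid, steel post 210 mm high at x = 122 mm with a boss and an arm that ends in the black holder ring. Origin on the bench, straight below the holder ring and the lid's blue port; z up, x towards the post. Stopper and dosing tip on the lid: up to 113 mm high
- holder_mouth (a point): centre of the top of the black holder ring (the upper bushing), 150 mm above the bench: outer diameter 36 mm, 14 mm thick, bore 15 mm, its mouth widening to 23 mm over the top 6 mm
- lid_mouth (a point): centre of the top of the lid's blue port (the lower bushing), 103 mm above the bench and 47 mm straight below holder_mouth: port 29 mm in diameter; bore 15 mm through the port and the lid, 20 mm deep in all (the lid's underside is 83 mm above the bench), its mouth widening to 21 mm over the top 5 mm
- cell_floor (a point): inner floor of the glass cell straight below the bushings, 22 mm above the bench and 81 mm below lid_mouth. A white stirrer bar, 7 mm high, lies 14 mm or more to the side of this point. With the tip 20 mm above it, the cap's lower edge stands 22 mm above the holder ring's top
- cond_probe_center (a point): middle of the conductivity probe in the rack: same size and shape as the pH electrode, black cap, grey shaft; leave it
- temp_probe_center (a point): middle of the temperature probe in the rack: same size and shape as the pH electrode, red cap, steel shaft; leave it
- small_beaker_center (a point): middle of a small glass beaker, 42 mm in diameter and 60 mm high; leave it
- large_beaker_center (a point): middle of a large glass beaker, 70 mm in diameter and 95 mm high; leave it
- buffer_red_center (a point): middle of a white bottle with a red cap, 48 mm in diameter and 100 mm high; leave it
- buffer_yellow_center (a point): middle of a white bottle with a yellow cap, 48 mm in diameter and 100 mm high; leave it
- reagent_center (a point): middle of an amber bottle with a blue cap, 56 mm in diameter and 120 mm high; leave it
Mind the look-alikes: they are no part of the job. What is shaped like the part that bears ph_electrode_center but purple or turquoise is not meant.

How it is judged:
On the way, in this order (a step that is already met when the one before it is completed fails the run):
1. the pH electrode is held by the gripper with its tip clear above the rack (contact force between the fingers and ph_electrode above 1 N and height (world z) of electrode_tip above 0.065 m), for 0.1 s.
2. its tip has passed down through the holder ring (contact force between the fingers and ph_electrode above 1 N and horizontal distance between electrode_tip and holder_mouth below 0.008 m and z of electrode_tip in the frame of holder_mouth below -0.014 m), for 0.1 s.
3. its tip has passed on through the lid's port into the cell (contact force between the fingers and ph_electrode above 1 N and horizontal distance between electrode_tip and lid_mouth below 0.008 m and z of electrode_tip in the frame of lid_mouth below -0.02 m), for 0.1 s.
At the end, for the whole second after the job is handed in: Gripped, at rest, upright within 0.08 rad, through both bushings: tip 10 to 30 mm above the cell floor and within 6 mm of their axis (cap within 8 mm), pressing on the stand with under 10 N; other probes moved under 20 mm, beakers and bottles under 30 mm (contact force between the fingers and ph_electrode above 1 N and horizontal distance between electrode_tip and cell_floor below 0.006 m and horizontal distance between electrode_cap and holder_mouth below 0.008 m and z of electrode_tip in the frame of cell_floor between 0.01 and 0.03 m and angle between ph_electrode_center's own z axis and vertical below 0.08 rad and linear speed of ph_electrode below 0.02 m/s and contact force between ph_electrode and stand below 10 N and distance of each of cond_probe_center, temp_probe_center from where it was at the start of the episode below 0.02 m and distance of each of small_beaker_center, large_beaker_center, buffer_red_center, buffer_yellow_center, reagent_center from where it was at the start of the episode below 0.03 m); the arm keeps its last pose, push and grip.
It fails at once if the pH electrode is pressed or knocked against the stand with more than 30 N (contact force between ph_electrode and stand above 30 N).
It fails at once if the pH electrode is tipped over (more than 0.6 rad) (angle between ph_electrode_center's own z axis and vertical above 0.6 rad).
It fails at once if another probe is moved more than 20 mm, or a beaker or bottle more than 30 mm (distance of any of cond_probe_center, temp_probe_center from where it was at the start of the episode above 0.02 m or distance of any of small_beaker_center, large_beaker_center, buffer_red_center, buffer_yellow_center, reagent_center from where it was at the start of the episode above 0.03 m).
It also fails if it takes over 51 s, if anything falls off the work surface, if the arm or the gripper's body presses on something with over 40 N, if the wrist force passes 120 N, or if a joint passes its speed limit or range.

## Working session

There is one attempt and no reset: what is moved stays moved. The work goes in short steps, Python scripts to look and compute and a shell command to move; the robot and the scene stay as the last step left them, time stands still between calls to the robot, and variables do not carry over. Pictures are saved under pics/ and viewed, at most 10 in all, crops included, and the job is handed in when it is done.

```bash
mkdir -p pics
python3 - <<'E'
from workcell import manip
import cv2, numpy as np
o=manip.get_obs(); print({k:np.round(v,3).tolist() for k,v in o.items()})
for c in("side","top"):
    cv2.imwrite(f"pics/{c}0.png",manip.camera(c)); k=manip.calibration(c); print(c,k["vfov"],k["cx"],k["cy"],np.round(k["camera_from_world"],3).tolist())
    for t in("ph_electrode_center","electrode_cap","rack","stand","holder_mouth","lid_mouth","cond_probe_center","temp_probe_center"):
        print(t,[(np.round(r["conf"],2),np.round(r["centre"],1).tolist(),int(r["region"].sum())) for r in manip.masks_of(t,c)[:3]])
E
```

```text
{'clock': 0.0, 'joint_pos': [-1.17, 0.333, -0.065, 1.461, 0.022, 1.35, -0.089], 'joint_velocities': [0.001, -0.002, -0.001, 0.0, 0.001, -0.001, -0.001], 'tau': [0.0, -62.545, 0.049, -39.162, 0.016, 0.01, 0.0], 'position': [0.257, 0.569, 0.303], 'ee_rot': [0.21, 0.978, -0.001, -0.0], 'ft_force': [-0.047, 0.131, -1.215], 'torque': [0.014, -0.032, 0.039], 'grasp_force': 0.0, 'grip_width': 0.999}
side 46.64589548561836 256.26571792460794 188.48128412457305 [[-0.985, -0.17, 0.004, 0.527], [-0.098, 0.549, -0.83, 0.15], [0.139, -0.818, -0.558, 1.459], [0.0, 0.0, 0.0, 1.0]]
ph_electrode_center [(np.float64(0.69), [283.7, 254.3], 276), (np.float64(0.65), [206.7, 233.3], 232), (np.float64(0.46), [287.2, 232.2], 100)]
electrode_cap [(np.float64(0.69), [234.9, 238.2], 183), (np.float64(0.67), [287.2, 232.7], 163), (np.float64(0.63), [243.9, 225.6], 184)]
rack [(np.float64(0.63), [244.6, 259.7], 1517), (np.float64(0.21), [244.6, 227.4], 214)]
stand [(np.float64(0.57), [245.2, 164.0], 1529)]
holder_mouth [(np.float64(0.71), [246.8, 164.7], 1527)]
lid_mouth [(np.float64(0.72), [247.8, 165.9], 1512)
[... 279 characters left out ...]
.565], [0.219, -0.008, -0.976, 1.206], [0.0, 0.0, 0.0, 1.0]]
ph_electrode_center [(np.float64(0.61), [178.0, 209.3], 67), (np.float64(0.58), [158.8, 244.0], 98)]
electrode_cap [(np.float64(0.61), [177.7, 208.4], 71), (np.float64(0.61), [181.9, 247.4], 76), (np.float64(0.42), [171.6, 175.5], 95)]
rack [(np.float64(0.93), [184.6, 214.0], 1173)]
stand [(np.float64(0.68), [335.8, 175.7], 2412)]
holder_mouth [(np.float64(0.98), [335.8, 175.4], 2411)]
lid_mouth [(np.float64(0.96), [337.4, 175.9], 2271)]
cond_probe_center [(np.float64(0.52), [156.3, 203.2], 88), (np.float64(0.4), [194.8, 212.8], 75)]
temp_probe_center [(np.float64(0.49), [157.4, 204.3], 100), (np.float64(0.48), [174.8, 207.0], 94)]
```

View pics/side0.png

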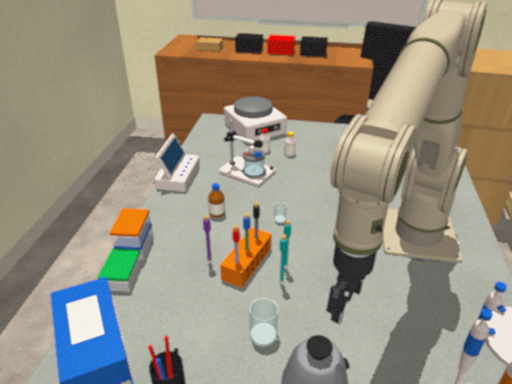

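View pics/top0.png

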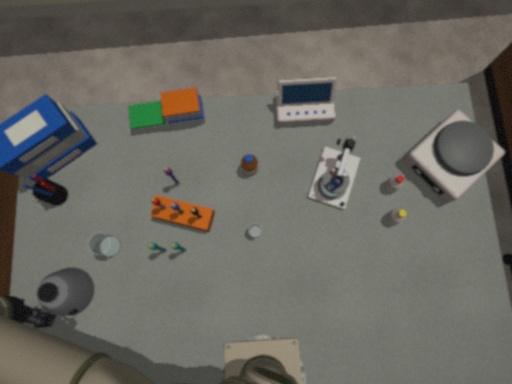

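The side view shows the orange rack at (246,258) with red (235,237), blue (247,228) and black (257,215) caps, and the stand at (247,165). In the top view the rack is at (184,213) and the stand at (336,178).

Candidates for the pH electrode:
- blue cap, rack middle: side (247,230), top (177,207)
- purple rod: side (207,233), top (170,176)
- turquoise rods: side (284,255) and (287,232), top (156,247) and (180,246)
- red cap: top (157,203)
- black cap: top (196,212)

By the description it is the blue cap in the middle socket. I'll check that in a close crop.

Run:
```python
import cv2, numpy as np
s=cv2.imread("pics/side0.png"); t=cv2.imread("pics/top0.png")
f=lambda im,x,y,w=66,h=50: cv2.resize(im[y:y+h,x:x+w],(396,300),interpolation=cv2.INTER_CUBIC)
a=np.vstack([np.hstack([f(s,214,198,112,85),f(t,140,180,80,61)]),np.hstack([f(s,214,125),f(t,303,138,80,61)])])
cv2.imwrite("pics/crop0.png",a)
```

```text
(no output)
```

View pics/crop0.png

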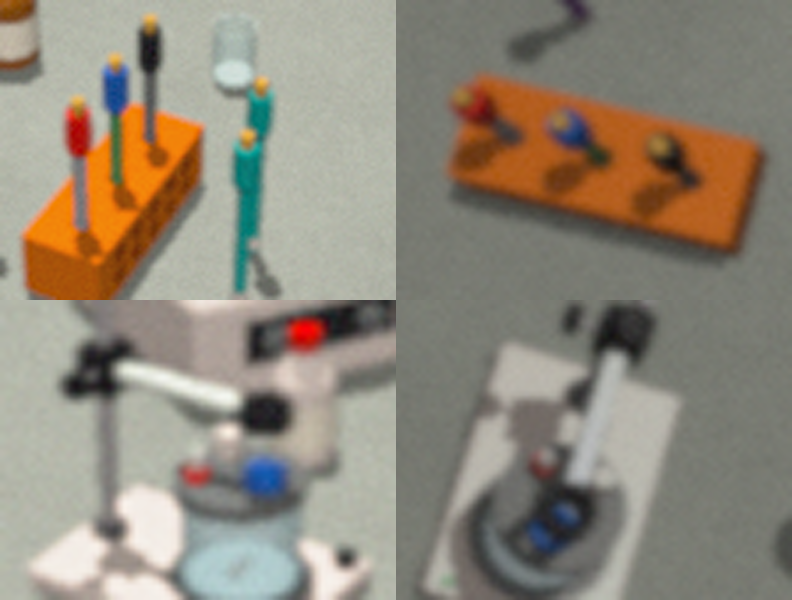

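Confirmed: the blue cap with the greenish shaft is in the middle socket. The black ring is at side ≈(258,144) and the blue port at side ≈(258,155). Next I measure by colour and triangulate.

```bash
cat > h.py <<'E'
import cv2, numpy as np
from workcell import manip
from scipy.optimize import minimize, least_squares
K={}
for c in("side","top"):
    k=manip.calibration(c); f=192/np.tan(np.radians(k["vfov"])/2); K[c]=(f,k["cx"],k["cy"],np.array(k["camera_from_world"]),k)
def proj(c,P):
    f,cx,cy,T,_=K[c]; q=np.atleast_2d(P)@T[:3,:3].T+T[:3,3]; return np.c_[f*q[:,0]/q[:,2]+cx,f*q[:,1]/q[:,2]+cy]
def tri(ps,pt):
    r=least_squares(lambda X:np.r_[proj("side",X)[0]-ps,proj("top",X)[0]-pt],[.6,0,.1]); return r.x,r.fun
def onz(c,p,z):
    return least_squares(lambda X:proj(c,[X[0],X[1],z])[0]-p,[.6,0]).x
def blob(im,lo,hi,box):
    h=cv2.cvtColor(im,cv2.COLOR_BGR2HSV); m=cv2.inRange(h,lo,hi); z=np.zeros_like(m); x,y,w,hh=box; z[y:y+hh,x:x+w]=m[y:y+hh,x:x+w]; return z
def cen(m):
    n,l,s,ce=cv2.connectedComponentsWithStats(m); i=1+np.argmax(s[1:,4]); return ce[i],s[i]
def fitbox(masks,ext,z0,z1,x0):
    def cost(p):
        c,s=np.cos(p[2]),np.sin(p[2]); R=np.array([[c,-s],[s,c]]); e=0
        for cam,m in masks.items():
            P=np.array([[*(p[:2]+R@[a,b]),z] for a in ext[:2] for b in ext[2:] for z in(z0,z1)])
            q=cv2.convexHull((proj(cam,P)*16*4).astype(np.int32)+96)
            M=np.zeros((384*4,512*4),np.uint8); cv2.fillConvexPoly(M,q,255,shift=4+0) if False else cv2.fillConvexPoly(M,(q),255,shift=4)
            e+=np.mean(M!=cv2.resize(m,(2048,1536),interpolation=cv2.INTER_NEAREST))*1e4
        return e
    return min((minimize(cost,[x0[0],x0[1],a],method="Nelder-Mead",options=dict(initial_simplex=[[x0[0],x0[1],a],[x0[0]+.01,x0[1],a],[x0[0],x0[1]+.01,a],[x0[0],x0[1],a+.1]])) for a in x0[2]),key=lambda r:r.fun)
def hullmask(m):
    n,l,s,ce=cv2.connectedComponentsWithStats(m); i=1+np.argmax(s[1:,4]); o=np.zeros_like(m)
    cv2.fillConvexPoly(o,cv2.convexHull(np.argwhere(l==i)[:,::-1].astype(np.int32)),255); return o
E
python3 - <<'E'
from h import *
print({k:v for k,v in K["top"][4].items() if k!="camera_from_world"})
s=cv2.imread("pics/side0.png"); t=cv2.imread("pics/top0.png")
b=((105,110,40),(130,255,255))
a=cen(blob(s,*b,(238,205,20,40))); c=cen(blob(t,*b,(165,198,25,20))); print("cap",a,c,tri(a[0],c[0]))
rs=hullmask(blob(s,(5,170,80),(15,255,255),(210,220,70,75))); rt=hullmask(blob(t,(5,170,60),(15,255,255),(140,185,85,55)))
ctr=onz("top",cen(rt)[0],.04)
r=fitbox({"side":rs,"top":rt},(-.035,.035,-.095,.095),0,.06,(*ctr,(-.3,0,.3))); print("rack",r.x,r.fun,cen(rs)[1],cen(rt)[1])
a=cen(blob(s,*b,(250,147,18,18))); print("port side",a,onz("side",a[0],.095))
a=cen(blob(s,(0,0,0),(180,255,62),(250,135,16,18))); print("ring side",a,onz("side",a[0],.143))
c=cen(blob(t,*b,(322,165,30,30))); print("port top",c,onz("top",c[0],.103))
c=cen(blob(t,(0,0,0),(180,255,50),(322,170,30,30))); print("ring top",c,onz("top",c[0],.15))
u=cv2.cvtColor(t[166:200,318:352],cv2.COLOR_BGR2GRAY); cv2.imwrite("pics/crop1.png",np.hstack([cv2.resize(t[138:215,303:368],(507,600),interpolation=cv2.INTER_NEAREST)]))
E
```

```text
{'vfov': 51.970735250991154, 'cx': 259.0163876510204, 'cy': 194.41722821300226}
cap (array([246.43548387, 223.22580645]), array([244, 218,   6,  12,  62], dtype=int32)) (array([175.66666667, 206.91666667]), array([174, 205,   4,   4,  12], dtype=int32)) (array([0.52356555, 0.22721946, 0.15049909]), array([ 0.46824655,  0.1222701 , -0.0437007 , -0.50640154]))
rack [ 0.52885096  0.22958385 -0.29488095] 13.624827067057291 [ 221  228   50   59 1723] [ 152  196   61   35 1347]
port side (array([257.54545455, 154.27272727]), array([255, 152,   6,   6,  33], dtype=int32)) [ 0.57630368 -0.26543629]
ring side (array([257.80555556, 143.69444444]), array([254, 141,   8,   6,  36], dtype=int32)) [ 0.57485001 -0.26122605]
port top (array([332.33333333, 185.70833333]), array([330, 183,   7,   6,  24], dtype=int32)) [ 0.5691982  -0.25362591]
ring top (array([336.2 , 180.06]), array([331, 176,  11,  11,  50], dtype=int32)) [ 0.57486865 -0.2575776 ]
```

View pics/crop1.png

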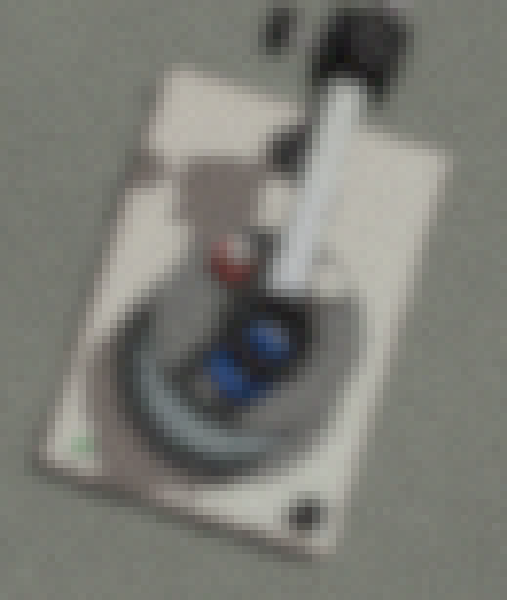

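The top crop shows the ring centred at about (337,181), the base corners clearly, and the blue port through and beside the ring.

Run:
```python
from h import *
print("grey cap",tri([319,347],[48,293]))
cr=np.array([[168,72],[450,150],[330,553],[42,466]])/7.8+[302.5,137.5]
L=np.array([[.145,.065],[.145,-.065],[-.045,-.065],[-.045,.065]])
def W(p,l,z): c,s=np.cos(p[2]),np.sin(p[2]); return np.c_[np.array(l)@[[c,s],[-s,c]]+p[:2],np.full(len(l),z)]
f=lambda p:(proj("top",W(p,L,.018))-cr).ravel()
r=least_squares(f,[.57,-.26,0]); print("base top",r.x,np.round(r.fun,1))
ring=np.array([268,335])/7.8+[302.5,137.5]; print("ring top",onz("top",ring,.15))
print("ring side pred",proj("side",[[*r.x[:2],.143],[*r.x[:2],.097]]),"top",proj("top",[[*r.x[:2],.15],[*r.x[:2],.103]]))
print("ring tri",tri([257.8,143.7],proj("top",[*onz("top",ring,.15),.143])[0]))
for p in([.5235,.2272],[.5289,.2296]): print(proj("side",[*p,.155]),proj("top",[*p,.155]))
s=cv2.imread("pics/side0.png"); t=cv2.imread("pics/top0.png")
# tcp deltas
o=manip.get_obs(); from scipy.spatial.transform import Rotation as R
M=R.from_quat(o["ee_rot"]).as_matrix(); print((M.T@(np.array([.526,.228,.303])-o["position"])*100).round(2))
```

```text
grey cap (array([0.29806283, 0.59798953, 0.14148197]), array([ 0.73273163,  0.08232151, -0.02036778, -0.99826931]))
base top [ 0.57293876 -0.26183033 -0.37881946] [-0.5 -1.   0.1  0.3  0.6  0.8 -0.2 -0.1]
ring top [ 0.57354088 -0.25943321]
ring side pred [[258.33411075 143.66187065]
 [258.25986811 154.35128375]] top [[337.67227086 180.5942077 ]
 [334.82465352 184.39343988]]
ring tri (array([ 0.5738184 , -0.25924993,  0.14388892]), array([ 0.19016275,  0.05331947, -0.01501227, -0.15884909]))
[[246.91481118 222.09424115]] [[175.30829293 206.14440783]]
[[244.87725497 222.40680987]] [[174.47414856 204.40872228]]
[-38.57 -20.09   0.09]
```

The points hold up: ring ≈ (0.574, −0.260), found from both views and the base fit, and pH cap ≈ (0.525, 0.228), z 0.15. I'm moving now.

```bash
python3 -m jog '[{"grip":-1,"slide":[-4.5,-2.5,0],"yaw":0},{"grip":-1,"slide":[-4.5,-2.5,0],"yaw":0},{"grip":-1,"slide":[-4.5,-2.5,0],"yaw":0},{"grip":-1,"slide":[-4.5,-2.5,0],"yaw":0},{"grip":-1,"slide":[-4.5,-2.5,0],"yaw":0},{"grip":-1,"slide":[-4.5,-2.5,0],"yaw":0},{"grip":-1,"slide":[-4.5,-2.5,0],"yaw":0},{"grip":-1,"slide":[-4.5,-2.5,0],"yaw":0}]'
python3 -m jog '[{"grip":-1,"slide":[0,0,0],"yaw":0.144},{"grip":-1,"slide":[0,0,0],"yaw":0.144},{"grip":-1,"slide":[0,0,0],"yaw":0.144},{"grip":-1,"slide":[0,0,0],"yaw":0.144},{"grip":-1,"slide":[0,0,0],"yaw":0.144},{"grip":-1,"slide":[0,0,0],"yaw":0.144},{"grip":-1,"slide":[0,0,0],"yaw":0.144},{"grip":-1,"slide":[0,0,0],"yaw":0.144}]'
python3 -m jog '[{"grip":-1,"slide":[0,0,0],"yaw":0.144},{"grip":-1,"slide":[0,0,0],"yaw":0.144},{"grip":-1,"slide":[0,0,0],"yaw":0}]'
cat >> h.py <<'E'
from scipy.spatial.transform import Rotation as R
def delta(tgt,off=(0,0,0)):
    o=manip.get_obs(); M=R.from_quat(o["ee_rot"]).as_matrix(); g=np.array(o["position"])
    return o["clock"],g.round(4),np.degrees(np.arctan2(M[1,1],M[0,1])).round(1),M[:,2].round(3),(M.T@(np.array(tgt)-g)*100).round(2)
E
python3 -c "
from h import *
print(delta([.525,.228,.209]))"
```

```text
clock: 1.7
position: [0.4967, 0.2471, 0.3043]
ee_rot: [0.21, 0.978, 0.0, 0.0]
ft_force: [1.2, 0.0, 0.2]
grip_width: 1.001
grasp_force: 0.0
clock: 2.5
position: [0.4958, 0.2489, 0.304]
ee_rot: [0.711, 0.703, 0.0, -0.0]
ft_force: [-0.3, 0.9, 1.5]
grip_width: 0.998
grasp_force: 0.0
clock: 2.8
position: [0.4958, 0.2489, 0.304]
ee_rot: [0.803, 0.595, 0.0, -0.0]
ft_force: [0.1, -0.5, 0.1]
grip_width: 1.001
grasp_force: 0.0
(2.8, array([0.4958, 0.2489, 0.304 ]), np.float64(-16.9), array([ 0.,  0., -1.]), array([-1.15,  3.4 ,  9.5 ]))
```

```bash
python3 -m jog '[{"grip":-1,"slide":[-0.6,1.7,0],"yaw":0},{"grip":-1,"slide":[-0.6,1.7,0],"yaw":0},{"grip":-1,"slide":[0,0,2],"yaw":0},{"grip":-1,"slide":[0,0,2],"yaw":0},{"grip":-1,"slide":[0,0,1],"yaw":0},{"grip":-1,"slide":[0,0,0],"yaw":0}]'
python3 - <<'E'
from h import *
print(delta([.525,.228,.209]))
s=manip.camera("side");t=manip.camera("top")
f=lambda im,x,y,w,h:cv2.resize(im[y:y+h,x:x+w],(400,400),interpolation=cv2.INTER_CUBIC)
cv2.imwrite("pics/a1.png",np.hstack([f(s,190,170,110,110),f(t,130,160,100,100)]))
E
```

```text
clock: 3.4
position: [0.5243, 0.2274, 0.2527]
ee_rot: [0.802, 0.597, -0.001, -0.0]
ft_force: [-0.1, 0.5, 0.0]
grip_width: 1.0
grasp_force: 0.0
(3.4, array([0.5243, 0.2274, 0.2527]), np.float64(-16.6), array([-0.002, -0.001, -1.   ]), array([0.08, 0.05, 4.37]))
```

View pics/a1.png

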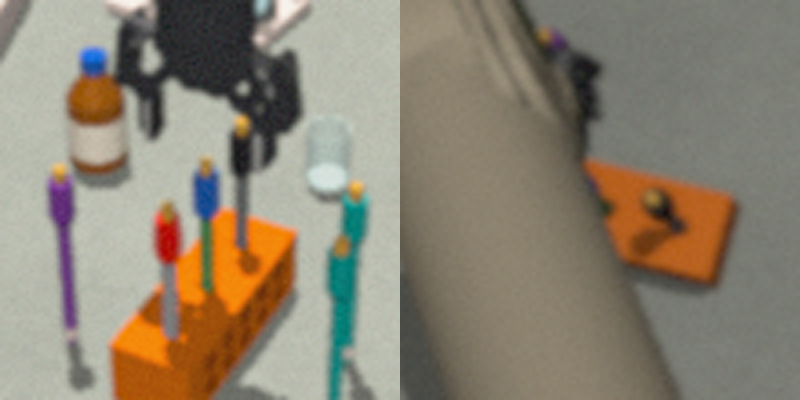

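The gripper's fingers straddle the blue-capped probe: finger midline at crop column ≈206, probe at 206. Before descending I check the clearance to the purple and turquoise rods.

```bash
python3 - <<'E'
from h import *
for n,a,b in(("purple",[207,222],[168,171]),("turq1",[284,240],[153,246]),("turq2",[287,227],[176,245])): print(n,tri(a,b))
E
python3 -m jog '[{"grip":-1,"slide":[0,0,1.5],"yaw":0},{"grip":-1,"slide":[0,0,1.5],"yaw":0},{"grip":-1,"slide":[0,0,1.3],"yaw":0},{"grip":-1,"slide":[0,0,0],"yaw":0}]'
```

```text
purple (array([0.63366158, 0.24766085, 0.15585208]), array([ 0.20877894,  0.06888425, -0.02695471, -0.23378106]))
turq1 (array([0.40988212, 0.29212381, 0.16017875]), array([ 0.22891588,  0.04386244, -0.01408634, -0.25123303]))
turq2 (array([0.4091579 , 0.22719094, 0.15317966]), array([ 0.13904995,  0.0265447 , -0.00816926, -0.14651919]))
clock: 3.9
position: [0.5239, 0.2271, 0.2083]
ee_rot: [0.803, 0.596, -0.002, -0.0]
ft_force: [0.7, 0.5, 0.6]
grip_width: 0.997
grasp_force: 0.0
```

```bash
python3 -m jog '[{"grip":0.3,"slide":[0,0,0],"yaw":0},{"grip":0.6,"slide":[0,0,0],"yaw":0},{"grip":1,"slide":[0,0,0],"yaw":0},{"grip":1,"slide":[0,0,0],"yaw":0},{"grip":1,"slide":[0,0,0],"yaw":0},{"grip":1,"slide":[0,0,0],"yaw":0},{"grip":1,"slide":[0,0,0],"yaw":0},{"grip":1,"slide":[0,0,0],"yaw":0}]' 40
python3 - <<'E'
from h import *
print(delta([.525,.228,.209]))
s=manip.camera("side")
cv2.imwrite("pics/a2.png",cv2.resize(s[170:280,190:300],(600,600),interpolation=cv2.INTER_CUBIC))
E
```

```text
clock: 4.7
position: [0.5251, 0.2277, 0.2113]
ee_rot: [0.803, 0.596, 0.0, -0.0]
ft_force: [-0.5, 0.5, 5.0]
grip_width: 0.224
grasp_force: 39.0
(4.7, array([0.5251, 0.2277, 0.2113]), np.float64(-16.8), array([ 0.001,  0.001, -1.   ]), array([ 0.03, -0.02,  0.23]))
```

View pics/a2.png

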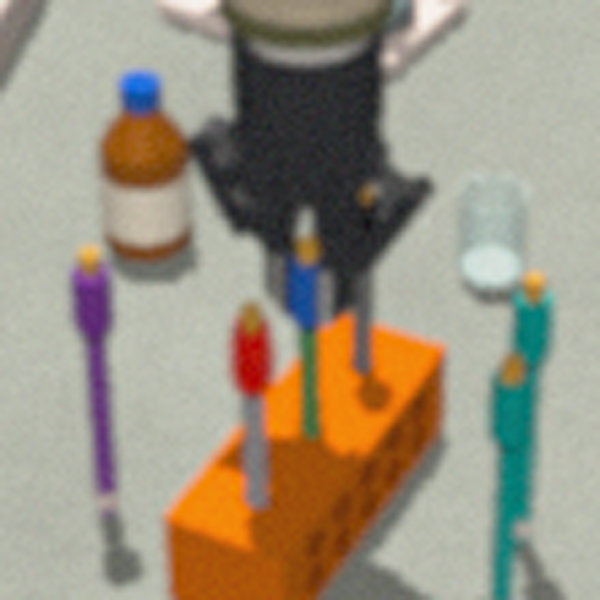

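The grip is good: 39 N at a 19 mm opening. I lift straight up.

```bash
python3 -m jog '[{"grip":1,"slide":[0,0,-1],"yaw":0},{"grip":1,"slide":[0,0,-2],"yaw":0},{"grip":1,"slide":[0,0,-2.5],"yaw":0},{"grip":1,"slide":[0,0,-2.5],"yaw":0},{"grip":1,"slide":[0,0,-2.5],"yaw":0},{"grip":1,"slide":[0,0,-2.5],"yaw":0},{"grip":1,"slide":[0,0,-2.5],"yaw":0},{"grip":1,"slide":[0,0,-2],"yaw":0}]' 40
python3 -c "
from h import *
print(delta([.574,-.26,.40]))"
```

```text
clock: 5.55
position: [0.5249, 0.2273, 0.3877]
ee_rot: [0.803, 0.596, 0.0, 0.0]
ft_force: [0.4, -0.3, -0.0]
grip_width: 0.224
grasp_force: 39.2
(5.55, array([0.5249, 0.2273, 0.3877]), np.float64(-16.8), array([ 0.001,  0.   , -1.   ]), array([-45.23,  18.79,  -1.24]))
```

```bash
python3 -m jog '[{"grip":1,"slide":[-1.6,0.65,0],"yaw":0},{"grip":1,"slide":[-3.2,1.35,0],"yaw":0},{"grip":1,"slide":[-3.2,1.35,0],"yaw":0},{"grip":1,"slide":[-3.2,1.35,0],"yaw":0},{"grip":1,"slide":[-3.2,1.35,0],"yaw":0},{"grip":1,"slide":[-3.2,1.35,0],"yaw":0},{"grip":1,"slide":[-3.2,1.35,0],"yaw":0},{"grip":1,"slide":[-3.2,1.35,0],"yaw":0}]'
python3 -m jog '[{"grip":1,"slide":[-3.2,1.35,0],"yaw":0},{"grip":1,"slide":[-3.2,1.35,0],"yaw":0},{"grip":1,"slide":[-3.2,1.35,0],"yaw":0},{"grip":1,"slide":[-3.2,1.35,0],"yaw":0},{"grip":1,"slide":[-3.2,1.35,0],"yaw":0},{"grip":1,"slide":[-2.2,0.9,0],"yaw":0},{"grip":1,"slide":[-1.2,0.5,0],"yaw":0},{"grip":1,"slide":[0,0,0],"yaw":0}]'
python3 -c "
from h import *
print(delta([.574,-.26,.3877]))"
```

```text
clock: 6.35
position: [0.5516, -0.0339, 0.3853]
ee_rot: [0.803, 0.596, -0.0, -0.0]
ft_force: [0.5, -0.3, 0.3]
grip_width: 0.223
grasp_force: 39.2
clock: 7.15
position: [0.5734, -0.2427, 0.3852]
ee_rot: [0.804, 0.595, -0.001, -0.0]
ft_force: [-0.5, 0.3, -0.3]
grip_width: 0.226
grasp_force: 39.2
(7.15, array([ 0.5734, -0.2427,  0.3852]), np.float64(-17.0), array([-0.001, -0.001, -1.   ]), array([-1.64,  0.56, -0.24]))
```

```bash
python3 -m jog '[{"grip":1,"slide":[-0.8,0.28,0],"yaw":0},{"grip":1,"slide":[-0.8,0.28,0],"yaw":0},{"grip":1,"slide":[0,0,0.8],"yaw":0},{"grip":1,"slide":[0,0,0.6],"yaw":0},{"grip":1,"slide":[0,0,0],"yaw":0},{"grip":1,"slide":[0,0,0],"yaw":0}]'
python3 - <<'E'
from h import *
print(delta([.574,-.26,.3877]))
s=manip.camera("side");t=manip.camera("top"); cv2.imwrite("pics/raw_s1.png",s); cv2.imwrite("pics/raw_t1.png",t)
f=lambda im,x,y,w,h:cv2.resize(im[y:y+h,x:x+w],(400,600),interpolation=cv2.INTER_CUBIC)
cv2.imwrite("pics/a3.png",np.hstack([f(s,232,105,50,75),f(t,303,140,60,90)]))
E
```

```text
clock: 7.75
position: [0.5751, -0.257, 0.3716]
ee_rot: [0.803, 0.597, -0.0, -0.0]
ft_force: [-0.4, -0.9, 0.4]
grip_width: 0.223
grasp_force: 39.2
(7.75, array([ 0.5751, -0.257 ,  0.3716]), np.float64(-16.7), array([-0.,  0., -1.]), array([-0.32, -0.02, -1.61]))
```

View pics/a3.png

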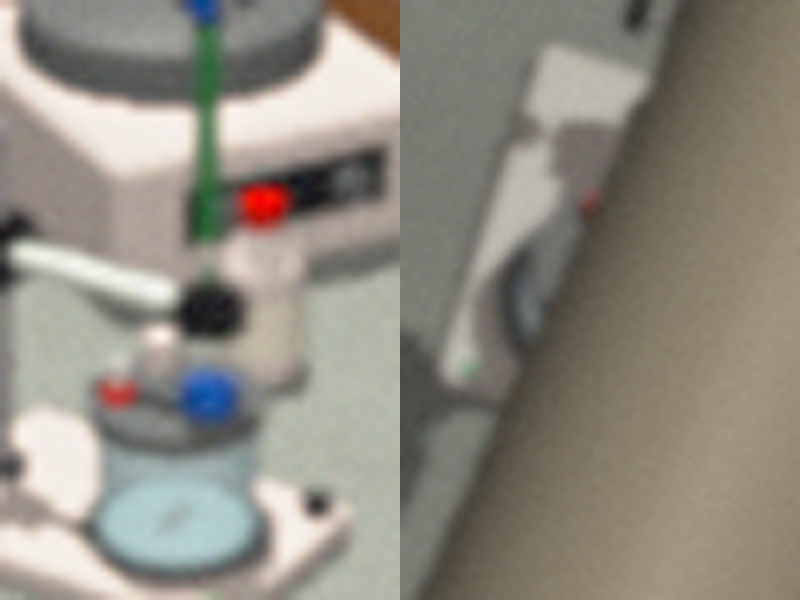

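Side crop: the held probe's axis is at crop column ≈207, the ring at ≈210 and the port at ≈209. The top view is blocked by the arm. So x is good and y is checked next from rows and known heights.

Run:
```python
from h import *
s=cv2.imread("pics/raw_s1.png").astype(int)
for r in list(range(102,112))+list(range(128,150)): print(r,[tuple(v) for v in s[r,255:261]])
tz=.3716-.2113+.006
for y in(-.254,-.257,-.260): 
    c=np.array([.5751,y]); d=np.array([-.139,.818])*.010/.83
    print(y,"tip",proj("side",[*c,tz]).round(2),"tiptop4",proj("side",[*c,tz+.004]).round(2),"caprim",proj("side",[*(c+d),tz+.13]).round(2))
for y in(-.258,-.260,-.262):
    d=np.array([-.139,.818])*.018/.83
    print("ring",y,[proj("side",[*(np.array([.574,y])+k*d),z])[0].round(2) for k,z in((-1,.15),(1,.136),(0,.15))])
```

```text
102 [(np.int64(114), np.int64(62), np.int64(43)), (np.int64(137), np.int64(75), np.int64(29)), (np.int64(144), np.int64(76), np.int64(31)), (np.int64(134), np.int64(76), np.int64(51)), (np.int64(115), np.int64(95), np.int64(88)), (np.int64(112), np.int64(111), np.int64(111))]
103 [(np.int64(112), np.int64(62), np.int64(39)), (np.int64(135), np.int64(69), np.int64(25)), (np.int64(143), np.int64(79), np.int64(31)), (np.int64(131), np.int64(75), np.int64(49)), (np.int64(114), np.int64(91), np.int64(88)), (np.int64(112), np.int64(115), np.int64(113))]
104 [(np.int64(118), np.int64(68), np.int64(42)), (np.int64(131), np.int64(67), np.int64(17)), (np.int64(140), np.int64(70), np.int64(18)), (np.int64(132), np.int64(79), np.int64(45)), (np.int64(119), np.int64(97), np.int64(90)), (np.int64(107), np.int64(111), np.int64(111))]
105 [(np.int64(122), np.int64(79), np.int64(67)), (np.int64(132), np.int64(72), np.int64(27)), (np.int64(139), np.int64(71), np.int64(12)), (np.int64(136), np.int64(79), np.int64(49)), (np.int64(117), np.int64(94), np.int64(86)), (np.int64(115), np.int64(114), np.int64
[... 7570 characters left out ...]
t64(155)), (np.int64(150), np.int64(156), np.int64(156)), (np.int64(146), np.int64(153), np.int64(157)), (np.int64(145), np.int64(154), np.int64(158)), (np.int64(143), np.int64(156), np.int64(163))]
-0.254 tip [[257.45 139.04]] tiptop4 [[257.45 138.07]] caprim [[257.63 107.52]]
-0.257 tip [[257.58 138.67]] tiptop4 [[257.59 137.71]] caprim [[257.78 107.18]]
-0.26 tip [[257.72 138.3 ]] tiptop4 [[257.72 137.34]] caprim [[257.92 106.84]]
ring -0.258 [array([257.89, 140.21]), array([257.88, 148.07]), array([257.9 , 142.46])]
ring -0.26 [array([257.98, 139.96]), array([257.97, 147.82]), array([257.99, 142.21])]
ring -0.262 [array([258.07, 139.72]), array([258.06, 147.57]), array([258.07, 141.96])]
```

The rows agree with y: cap rim measured at row 107.2, predicted 107.2; the ring edges give y ≈ −0.261. I'll correct to (0.574, −0.2605).

```bash
python3 -c "
from h import *
print(delta([.574,-.2605,.3716]))"
```

```text
(7.85, array([ 0.5752, -0.2573,  0.3721]), np.float64(-16.8), array([ 0.,  0., -1.]), array([-0.34, -0.02,  0.05]))
```

```bash
python3 -m jog '[{"grip":1,"slide":[-0.35,0,0],"yaw":0},{"grip":1,"slide":[0,0,0.5],"yaw":0},{"grip":1,"slide":[0,0,0.3],"yaw":0},{"grip":1,"slide":[0,0,0.3],"yaw":0},{"grip":1,"slide":[0,0,0.3],"yaw":0},{"grip":1,"slide":[0,0,0.2],"yaw":0},{"grip":1,"slide":[0,0,0],"yaw":0}]'
python3 -c "
from h import *
print(delta([.574,-.2605,.356]))"
```

```text
clock: 8.55
position: [0.574, -0.2609, 0.3555]
ee_rot: [0.803, 0.596, -0.0, -0.0]
ft_force: [0.5, -0.8, 0.1]
grip_width: 0.222
grasp_force: 39.2
(8.55, array([ 0.574 , -0.2609,  0.3555]), np.float64(-16.8), array([-0.,  0., -1.]), array([ 0.03, -0.01, -0.05]))
```

```bash
python3 -m jog '[{"grip":1,"slide":[0,0,0.2],"yaw":0},{"grip":1,"slide":[0,0,0.2],"yaw":0},{"grip":1,"slide":[0,0,0.2],"yaw":0},{"grip":1,"slide":[0,0,0],"yaw":0}]'
python3 -m jog '[{"grip":1,"slide":[0,0,0.2],"yaw":0},{"grip":1,"slide":[0,0,0.2],"yaw":0},{"grip":1,"slide":[0,0,0],"yaw":0}]'
```

```text
clock: 8.95
position: [0.574, -0.2608, 0.3495]
ee_rot: [0.803, 0.596, -0.0, -0.0]
ft_force: [0.9, 0.3, 0.8]
grip_width: 0.217
grasp_force: 39.2
clock: 9.25
position: [0.5741, -0.2611, 0.3457]
ee_rot: [0.803, 0.596, -0.0, 0.0]
ft_force: [1.6, -0.1, 0.8]
grip_width: 0.221
grasp_force: 39.2
```

```bash
python3 -m jog '[{"grip":1,"slide":[0,0,0.2],"yaw":0},{"grip":1,"slide":[0,0,0.2],"yaw":0},{"grip":1,"slide":[0,0,0.2],"yaw":0},{"grip":1,"slide":[0,0,0],"yaw":0}]'
python3 -m jog '[{"grip":1,"slide":[0,0,0.3],"yaw":0},{"grip":1,"slide":[0,0,0.3],"yaw":0},{"grip":1,"slide":[0,0,0],"yaw":0}]'
python3 - <<'E'
from h import *
s=manip.camera("side"); cv2.imwrite("pics/a4.png",cv2.resize(s[95:170,225:295],(560,600),interpolation=cv2.INTER_CUBIC))
E
```

```text
clock: 9.65
position: [0.5741, -0.261, 0.3396]
ee_rot: [0.803, 0.596, -0.0, -0.0]
ft_force: [1.3, -0.3, -0.5]
grip_width: 0.222
grasp_force: 39.1
clock: 9.95
position: [0.574, -0.2609, 0.3334]
ee_rot: [0.803, 0.596, -0.0, -0.0]
ft_force: [0.7, -1.2, -0.6]
grip_width: 0.224
grasp_force: 39.1
```

View pics/a4.png

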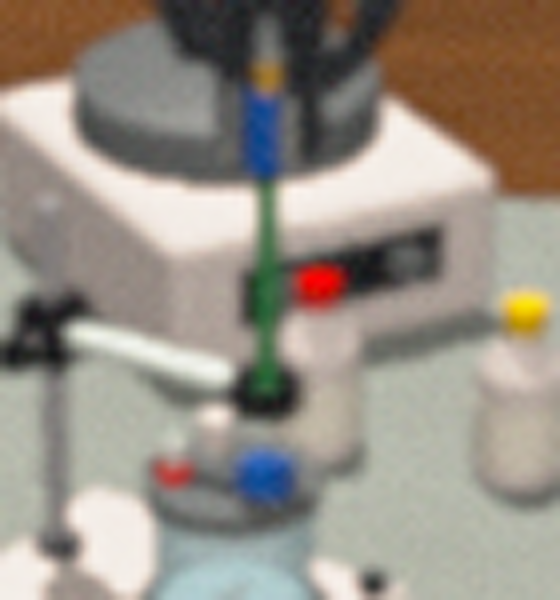

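The probe (column ≈265) enters the ring (≈266) and lines up with the blue port (≈265), with forces near zero. I continue down.

```bash
python3 -m jog '[{"grip":1,"slide":[0,0,0.4],"yaw":0},{"grip":1,"slide":[0,0,0.4],"yaw":0},{"grip":1,"slide":[0,0,0.4],"yaw":0},{"grip":1,"slide":[0,0,0.4],"yaw":0},{"grip":1,"slide":[0,0,0.3],"yaw":0},{"grip":1,"slide":[0,0,0],"yaw":0}]'
python3 -m jog '[{"grip":1,"slide":[0,0,0.2],"yaw":0},{"grip":1,"slide":[0,0,0.2],"yaw":0},{"grip":1,"slide":[0,0,0.2],"yaw":0},{"grip":1,"slide":[0,0,0.2],"yaw":0},{"grip":1,"slide":[0,0,0],"yaw":0}]'
```

```text
clock: 10.6
position: [0.574, -0.261, 0.3143]
ee_rot: [0.803, 0.596, -0.0, -0.0]
ft_force: [1.3, -1.0, -1.9]
grip_width: 0.224
grasp_force: 39.1
clock: 11.1
position: [0.5741, -0.2609, 0.3066]
ee_rot: [0.803, 0.596, -0.0, -0.0]
ft_force: [2.1, -1.4, -1.7]
grip_width: 0.224
grasp_force: 39.2
```

```bash
python3 -m jog '[{"grip":1,"slide":[0,0,0.2],"yaw":0},{"grip":1,"slide":[0,0,0.2],"yaw":0},{"grip":1,"slide":[0,0,0.2],"yaw":0},{"grip":1,"slide":[0,0,0],"yaw":0}]'
```

```text
clock: 11.5
position: [0.574, -0.261, 0.3005]
ee_rot: [0.803, 0.596, -0.0, -0.0]
ft_force: [2.9, -1.7, -1.6]
grip_width: 0.225
grasp_force: 39.1
```

The sideways force is growing slightly (+x, −y), so I shift 1 mm with it and continue.

```bash
python3 -m jog '[{"grip":1,"slide":[-0.02,0.1,0],"yaw":0},{"grip":1,"slide":[0,0,0],"yaw":0},{"grip":1,"slide":[0,0,0],"yaw":0}]'
python3 -m jog '[{"grip":1,"slide":[0,0,0.2],"yaw":0},{"grip":1,"slide":[0,0,0.2],"yaw":0},{"grip":1,"slide":[0,0,0.2],"yaw":0},{"grip":1,"slide":[0,0,0],"yaw":0}]'
```

```text
clock: 11.8
position: [0.5747, -0.2613, 0.3006]
ee_rot: [0.803, 0.596, -0.0, -0.0]
ft_force: [0.2, -0.6, -0.3]
grip_width: 0.22
grasp_force: 39.3
clock: 12.2
position: [0.5748, -0.2613, 0.2944]
ee_rot: [0.803, 0.596, -0.0, -0.0]
ft_force: [-0.3, -0.4, -0.4]
grip_width: 0.224
grasp_force: 39.3
```

The force is gone. Tip is at ≈0.089 and the target is 0.042, so TCP z goes to ≈0.247.

```bash
python3 -m jog '[{"grip":1,"slide":[0,0,0.3],"yaw":0},{"grip":1,"slide":[0,0,0.3],"yaw":0},{"grip":1,"slide":[0,0,0.3],"yaw":0},{"grip":1,"slide":[0,0,0.3],"yaw":0},{"grip":1,"slide":[0,0,0.3],"yaw":0},{"grip":1,"slide":[0,0,0],"yaw":0}]'
```

```text
clock: 12.8
position: [0.5748, -0.2613, 0.2793]
ee_rot: [0.803, 0.596, -0.0, -0.0]
ft_force: [-0.7, -0.2, -1.4]
grip_width: 0.223
grasp_force: 39.3
```

```bash
python3 -m jog '[{"grip":1,"slide":[0,0,0.4],"yaw":0},{"grip":1,"slide":[0,0,0.4],"yaw":0},{"grip":1,"slide":[0,0,0.4],"yaw":0},{"grip":1,"slide":[0,0,0.4],"yaw":0},{"grip":1,"slide":[0,0,0],"yaw":0}]'
```

```text
clock: 13.3
position: [0.5748, -0.2614, 0.2631]
ee_rot: [0.803, 0.596, -0.0, -0.0]
ft_force: [0.0, -1.5, -1.4]
grip_width: 0.223
grasp_force: 39.3
```

```bash
python3 -m jog '[{"grip":1,"slide":[0,0,0.4],"yaw":0},{"grip":1,"slide":[0,0,0.4],"yaw":0},{"grip":1,"slide":[0,0,0.4],"yaw":0},{"grip":1,"slide":[0,0,0.4],"yaw":0},{"grip":1,"slide":[0,0,0],"yaw":0},{"grip":1,"slide":[0,0,0],"yaw":0}]'
python3 - <<'E'
from h import *
print(delta([.574,-.26,.2473]))
s=manip.camera("side"); cv2.imwrite("pics/a5.png",cv2.resize(s[95:195,215:305],(540,600),interpolation=cv2.INTER_CUBIC))
c=[.5748,-.2613]; d=np.array([-.139,.818])/.83
print("caprim pred",proj("side",[*(c+.010*d),.172])," ringtop front",proj("side",[*(c+.018*d),.15]))
for r in range(128,146): print(r,s[r,257:259].mean(0).round().tolist())
E
```

```text
clock: 13.9
position: [0.5749, -0.2614, 0.2478]
ee_rot: [0.803, 0.596, -0.0, -0.0]
ft_force: [0.4, -0.1, -0.7]
grip_width: 0.218
grasp_force: 39.3
(13.9, array([ 0.5749, -0.2614,  0.2478]), np.float64(-16.8), array([-0.,  0., -1.]), array([ 0.11, -0.13,  0.05]))
caprim pred [[257.86717031 138.02273534]]  ringtop front [[257.83593747 144.31338284]]
128 [110.0, 94.0, 102.0]
129 [137.0, 82.0, 59.0]
130 [142.0, 76.0, 36.0]
131 [138.0, 77.0, 38.0]
132 [135.0, 76.0, 36.0]
133 [132.0, 72.0, 38.0]
134 [132.0, 72.0, 28.0]
135 [138.0, 78.0, 34.0]
136 [135.0, 74.0, 35.0]
137 [126.0, 72.0, 44.0]
138 [96.0, 84.0, 64.0]
139 [75.0, 102.0, 71.0]
140 [66.0, 106.0, 62.0]
141 [57.0, 100.0, 48.0]
142 [54.0, 96.0, 44.0]
143 [51.0, 85.0, 43.0]
144 [42.0, 57.0, 38.0]
145 [27.0, 28.0, 27.0]
```

View pics/a5.png

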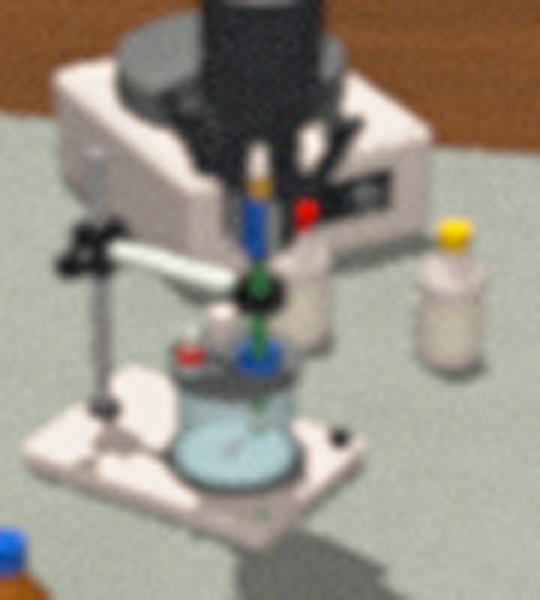

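The cap edge sits at row 138.0, as predicted for a 20 mm tip height. The green shaft shows between ring and port (258,330) and inside the cell (258,405). Contact force is about 0, so I hand it in.

```bash
python3 -c "
from workcell import manip
print(manip.hand_in())"
```

```text
the job is handed in; nothing more can be done
None
```

I handed the job in with the pH electrode still gripped upright through the holder ring and lid port, its tip about 20 mm above the cell floor and almost no force on the stand; the hand-in call returned no verdict.

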